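# Hook the check weight out from under the counter shelf and set it on the scale

## Robot

A 6-joint arm with a two-finger parallel gripper is mounted at the origin on the work surface. World frame = base frame: x ahead of the robot, y to its left, z up, the work surface at z = 0. Lengths are in m, angles in degrees, forces in N, time in s.
With the tool pointing down it reaches from about 0.275 to 1 m from the base axis. Payload 8.4 kg.
Tool frame: the origin (TCP) lies where the fingers leave the gripper's body, on its centre line; the fingertips stand 73 mm ahead of it and the grasp point (between the pads) lies 54 mm ahead of it (env.pinch_z is the distance from the TCP to the grasp point, in m); z points along the fingers, y is the line along which they close (so a half turn about z gives the same grasp; the last joint's range is limited). The gripper opens to 85 mm and grips with 20 to 120 N. Pads are 22 mm wide; open, the fingers measure 114 mm over their backs; the gripper's body (76 mm by 85 mm) begins 54 mm behind the grasp point. The pads swing forward as they close: fully open they stand 13 mm farther back than shut.
Start: joints at [68.675, 20.225, 93.587, -0, 66.188, -0.138], TCP at [0.226, 0.583, 0.304] pointing down, gripper open.
Joint ranges: [-150.9, 150.9], [-52.94, 120.26], [3.33, 152.33], [-74.26, 254.26], [0, 154.13], [-172.89, 172.89]. Speed limits (degrees/s): [127.2, 127.2, 159.86, 180, 180, 180].

## Interface

Orientations are given as a 3x3 rotation matrix whose columns are the frame's x, y, z axes.
In Python, from station import env gives the robot as it stands.
- The arm moves only by the tool jog_arm, never from a script. Its argument "series" is text: rows parted by semicolons, each of 7 numbers parted by spaces: the shift along the world's x, y, z in m, then the turn, a rotation vector about the world's x, y, z in degrees, then the finger opening in m, from 0 to 0.0854. A call has 1 to 12 rows; each row is the pose to reach, as a shift and turn from the pose commanded when the call began; what a row does not reach only later rows make up. A row lasts 1/12 s, in which the tool goes at most 41.7 mm and 7.16 degrees, less where a joint would pass 70% of its speed; a pose out of reach is approached as far as the arm can. A call with a gripper value outside its range is refused whole. The fingers move at their own pace and stop on an object; the grip force is fixed at half the most. Time passes only in rows, so rows that repeat a pose let the fingers close. It gives the time, the measured TCP pose, the force, the opening and the grip force at its end, in the units of the state.
- env.observe(): the state, without advancing time (a new reading comes with each control period).
- env.get_image(name): name is "scene" or "top" or "wrist"; returns a dict with "img" (420x560x3 uint8, red, green, blue), "z_map" (420x560 float32, m along the optical axis (not along the pixel's ray), 0 where there is no reading), "fx", "fy", "cx", "cy" (pixels), "world_from_camera" (4x4, takes a point from camera to world coordinates); the wrist camera has in their place "tool_from_camera" (4x4, takes a point from camera to tool coordinates, whose origin is the TCP and whose axes are the flange's). Camera axes: x right, y up, looking along -z (the intrinsics and any distortion apply to the point x, -y, -z); pixel columns grow to the right and rows downward; lengths in m; the calibration is good to about 2 mm. A picture is of the moment at which its call begins: read the wrist's pose just before it.
- env.hand_in(): hands the job in; it is judged then, once.
Trained networks look in a picture, given as the dict that the camera call returned (one of the last four; its "shot" number tells which), for a name from the list of things; names that differ only in an ending like _2 or _b are one class to them, and where a whole thing is asked for, a point or a joint stands for the part that bears it (a point fixed in the world has none). Each returns a list of dicts, best first, with "p" (0 to 1); they miss things now and then, are a little off and sometimes report something else, mostly with a low value. They report only what shows in the picture. A call takes as long as a camera call. They do not tell look-alikes from the thing itself.
- env.look_for(target, picture): "xyz" ([x, y, z] in m, in the coordinates of the camera as it stood for that picture, good to about 4 mm: the middle of the surface that is visible of it).
- env.regions_of(target, picture): "region" (420x560 bool, what is visible of it).
The state is a dict: "clock": time; "qpos": joint angles; "dq": joint speeds; "joint_torque": joint torques, N m; "eef_pos": TCP position; "eef_rot": TCP orientation; "contact_force": force on the tool from outside, world axes, zero at the start; "ft_torque": the same for the moment, N m; "width": finger opening in m; "finger_force": force on a finger pad.
Only numpy, scipy, OpenCV 4.12 (cv2) and the standard library are available. Lean on these libraries where they do the work, as an engineer would, in place of code of your own. Each camera call takes 0.05 s, during which the arm holds its last target. There are 200 camera calls.

## Task

The brass 500 g check weight has been pushed back under the low wire shelf, where there is no room to reach in and grip it: with the pull hook, draw it out from under the shelf, keeping it upright. Leave the hook lying on the bench, then pick the weight up and stand it gently in the middle of the scale's pan, leaving everything else on the bench as it is.

Things in the scene. Friction and masses are not known exactly. Their poses are not given: they have to be found in the camera images.
- weight_center (a point): the 500 g check weight: a plain brass knob weight standing upright, a cylinder 38 mm across and 50 mm high, topped by a knob 28 mm wide, 72 mm high in all. Point: on its axis, 36 mm above its base; z up. It starts on the table under the wire shelf, near the middle of the shelf. Smaller ones of the same shape stand in a wooden block at the back
- weight: the same check weight; origin at the centre of its underside
- hook: the pull hook, lying flat: wooden handle 100 mm long, 24 mm wide, 26 mm high, then a steel rod 8 mm thick ending in a flat half-round bow; 272 mm long, about 0.13 kg. Origin: centre of the handle's underside; x from handle to bow, y to the side the bow curls to, z up. The straight rod runs along y = 0 and lies on the table (0 to 8 mm up) from x = 92 mm on
- hook_grip (a point): centre of the hook's wooden handle, 13 mm above its underside (axes as hook)
- hook_bow (a point): centre of the hook's half-round bow, 190 mm ahead of the handle's centre, 28 mm to its y side, 4 mm above the underside. The rod's centre line has radius 28 mm about it: from x = 190, y = 0 round through x = 218, y = 28 to its end at x = 190, y = 56 mm of the hook, so the bow is open towards the handle; inside it is 48 mm wide
- shelf: the chromed wire counter shelf, fixed, 500 mm long (x), 170 mm deep (y). Origin: under its centre, on the table. Wire deck 88 to 95 mm above the table; open along both long sides (y = +85 and -85 mm); wire legs only across its two ends (x = +246 and -246 mm). It stands on the left or the right of the bench, one long side facing the bench's middle
- scale: the white bench scale, fixed, on the side opposite the shelf: housing 250 mm (x) by 230 mm (y), console with display towards -x reaching to x = -193 mm. Origin on the table under the pan's centre
- pan: the scale's square-cornered stainless pan, 230 by 210 mm; it gives about 4 mm under the check weight and 8 mm at most (spring 1.2 N/mm)
- pan_top (a point): centre of the pan's upper face, 90 mm above the table when empty; z up
- spool: bystander: ribbon spool, 64 mm in diameter, 40 mm high, on the table under one end of the shelf, at about x = -200 mm of the shelf; origin at its underside
- giftbox: bystander: small black gift box, 55 by 79 mm, 41 mm high, on the table under the shelf at about x = +187 mm of it; origin at its underside
- jar: bystander: glass jar of chocolates, 84 mm in diameter, 102 mm high, standing on the shelf's deck above the gift box; origin at its underside
- dispenser: bystander: black tape dispenser with a roll, 190 by 68 mm, 114 mm high, at the back of the bench; origin at its underside
- scissors: bystander: scissors lying at the back of the bench, 190 mm long, 12 mm high; origin at the pivot, on the table
Mind the look-alikes: they are no part of the job. Of the things that look like the weight, the smallest one is meant.

How it is judged (in metres and radians):
On the way, in this order (a step that is already met when the one before it is completed fails the run):
1. the hook is drawing the weight, which is still under the shelf (contact force between hook and weight above 0.2 N and distance of weight from where it was at the start of the episode above 0.03 m and y of weight in the frame of shelf between -0.085 and 0.085 m), for 0.05 s.
2. the weight stands upright on the table, wholly out from under the shelf ((y of weight in the frame of shelf above 0.11 m or y of weight in the frame of shelf below -0.11 m) and height (world z) of weight below 0.01 m and angle between weight's own z axis and vertical below 0.15 rad), for 0.2 s.
At the end, for the whole second after the job is handed in: The check weight stands upright (within 0.1 rad) and at rest on the scale's pan, its axis within 40 mm of the pan's centre, the pan alone carrying it; the hook lies flat and still on the table (underside of the handle less than 12 mm up) (horizontal distance between weight_center and pan_top below 0.04 m and z of weight in the frame of pan_top between -0.004 and 0.004 m and angle between weight's own z axis and vertical below 0.1 rad and contact force between weight and pan above 3 N and linear speed of each of weight, hook below 0.02 m/s and height (world z) of hook below 0.012 m and angle between hook's own z axis and vertical below 0.2 rad); the robot touches nothing.
It fails at once if the robot touches the weight while it is still under the shelf (contact force between any of the fingers, the arm and weight above 0.1 N and y of weight in the frame of shelf between -0.085 and 0.085 m and height (world z) of weight below 0.1 m).
It fails at once if the weight is tipped over (more than 0.6 rad) (angle between weight's own z axis and vertical above 0.6 rad).
It fails at once if the weight is banged down on the pan (more than 15 N) (contact force between weight and pan above 15 N).
It fails at once if a bystander is moved more than 30 mm (distance of any of spool, giftbox, jar, dispenser, scissors from where it was at the start of the episode above 0.03 m).
It also fails if it takes over 72 s, if anything falls off the work surface, if the arm or the gripper's body presses on something with over 40 N, if the wrist force passes 120 N, or if a joint passes its speed limit or range.

## Working session

There is one attempt and no reset: what is moved stays moved. The work goes in short steps, Python scripts to look and compute and a tool call to move; the robot and the scene stay as the last step left them, time stands still between calls to the robot, and variables do not carry over. Pictures are saved under pics/ and viewed, at most 10 in all, crops included, and the job is handed in when it is done.

Besides the shell and the picture viewer there is one more tool, called after ">>>" as name(argument=value, ...) on one line, values as JSON. jog_arm: Moves the arm, as the interface text tells. Its arguments: {"type":"object","properties":{"series":{"type":"string"}},"required":["series"]}

```bash
mkdir -p pics; cat > h.py <<'E'
import numpy as np,cv2
from station import env
def W(pic,st=None):
    if "world_from_camera" in pic: return np.array(pic["world_from_camera"])
    T=np.eye(4);T[:3,:3]=st["eef_rot"];T[:3,3]=st["eef_pos"];return T@np.array(pic["tool_from_camera"])
def cloud(pic,M):
    z=pic["z_map"];v,u=np.mgrid[:420,:560]
    P=np.stack([(u-pic["cx"])/pic["fx"]*z,-(v-pic["cy"])/pic["fy"]*z,-z],-1)
    return P@M[:3,:3].T+M[:3,3]
def proj(pic,M,p):
    q=M[:3,:3].T@(np.array(p)-M[:3,3]);return pic["cx"]-pic["fx"]*q[0]/q[2],pic["cy"]+pic["fy"]*q[1]/q[2]
def find(n,pic,M):
    return [(round(d["p"],2),np.round(M[:3,:3]@np.array(d["xyz"])+M[:3,3],3),np.round(proj(pic,M,M[:3,:3]@np.array(d["xyz"])+M[:3,3]))) for d in env.look_for(n,pic)]
def save(pic,n): cv2.imwrite("pics/"+n,cv2.cvtColor(pic["img"],cv2.COLOR_RGB2BGR))
E
python3 - <<'E'
from h import *
s=env.observe();print(s["eef_pos"],np.round(s["eef_rot"],3),s["clock"])
ims=[]
for c in["scene","top"]:
    p=env.get_image(c);M=W(p,s);ims.append(p["img"]);np.savez(c,P=cloud(p,M),img=p["img"])
    print(c,np.round(M[:3,3],2),p["fx"],{k:p[k] for k in p if k not in("img","z_map")}.keys())
    for n in["weight","hook","hook_grip","hook_bow","shelf","scale","pan_top","spool","giftbox","jar","dispenser","scissors"]:print(n,find(n,p,M))
    save(p,c+".png")
E
```

```text
[0.2257464  0.58240101 0.30315173] [[-0.932  0.361 -0.001]
 [ 0.361  0.932 -0.001]
 [ 0.    -0.001 -1.   ]] 0.0
scene [1.36 0.05 0.96] 476.1571219499286 dict_keys(['fx', 'fy', 'cx', 'cy', 'world_from_camera', 'shot'])
weight [(0.83, array([ 0.501, -0.489,  0.064]), array([117., 190.])), (0.68, array([ 0.464, -0.318,  0.049]), array([184., 191.])), (0.6, array([ 0.333, -0.478,  0.058]), array([142., 153.]))]
hook [(0.9, array([ 0.495, -0.015,  0.016]), array([292., 219.]))]
hook_grip [(0.73, array([ 0.498, -0.022,  0.02 ]), array([289., 218.]))]
hook_bow [(0.98, array([ 0.494, -0.013,  0.015]), array([293., 219.]))]
shelf [(0.68, array([ 0.431, -0.303,  0.094]), array([190., 171.])), (0.68, array([0.528, 0.365, 0.088]), array([443., 224.])), (0.32, array([ 0.802, -0.105,  0.061]), array([237., 302.]))]
scale [(0.68, array([0.548, 0.356, 0.089]), array([441., 230.]))]
pan_top [(0.7, array([0.522, 0.364, 0.088]), array([443., 223.])), (0.31, array([ 0.686, -0.332,  0.176]), array([143., 218.]))]
spool [(0.53, array([ 0.305, -0.307,  0.026]), array([202., 160.]))]
giftbox [(0.82, array([
[... 992 characters left out ...]
 -0.297,  0.098]), array([378., 295.]))]
pan_top [(0.62, array([0.472, 0.356, 0.096]), array([139., 236.])), (0.55, array([0.502, 0.363, 0.092]), array([138., 225.])), (0.3, array([ 0.472, -0.015,  0.027]), array([276., 240.]))]
spool []
giftbox [(0.48, array([ 0.671, -0.296,  0.04 ]), array([375., 173.]))]
jar [(0.69, array([ 0.65 , -0.333,  0.196]), array([401., 172.])), (0.39, array([ 0.451, -0.311,  0.055]), array([381., 250.])), (0.34, array([0.502, 0.365, 0.089]), array([137., 225.]))]
dispenser [(0.72, array([ 0.765, -0.108,  0.063]), array([311., 137.])), (0.32, array([ 0.474, -0.016,  0.023]), array([276., 239.]))]
scissors [(0.78, array([0.745, 0.095, 0.009]), array([241., 147.]))]
```

View pics/scene.png

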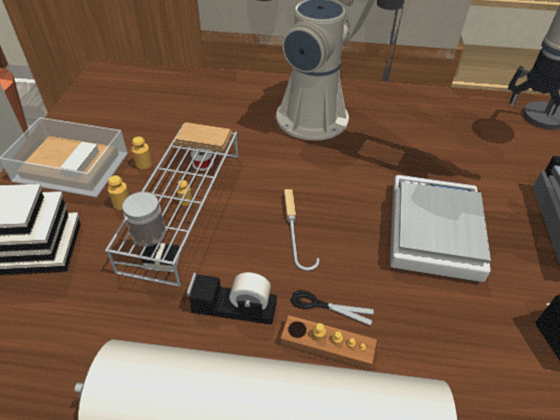

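View pics/top.png

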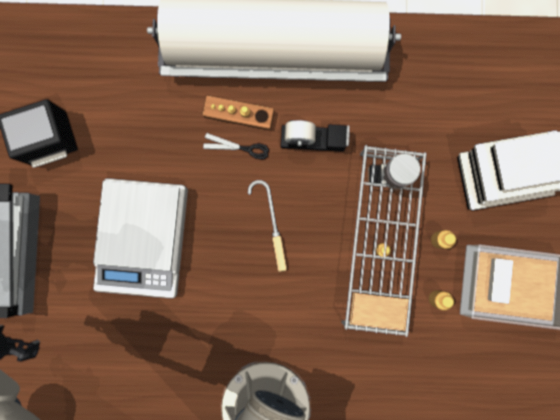

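The scene shows three full-size brass candidates:
- One under the shelf, at scene (184,191) and top (382,250).
- Two larger ones standing past the shelf, at top (446,240) and (444,301).

There are also the mini ones in the block, at top (225,107). The one I want is under the shelf. The hook handle is at top (280,253), with the bow at (260,188) curling to +y. Next I'll measure these and check the choice in a close crop.

```bash
python3 - <<'E'
from h import *
for c in["scene","top"]:
    d=np.load(c+".npz");P=d["P"];img=d["img"].astype(int);X,Y,Z=P[...,0],P[...,1],P[...,2]
    hsv=cv2.cvtColor(d["img"],cv2.COLOR_RGB2HSV).astype(int)
    brass=(hsv[...,0]>14)&(hsv[...,0]<32)&(hsv[...,1]>130)&(hsv[...,2]>90)
    for nm,(x0,y0) in dict(w=(.45,-.31),d1=(.49,-.485),d2=(.325,-.477)).items():
        m=brass&(abs(X-x0)<.04)&(abs(Y-y0)<.04)&(Z>.005)&(Z<.083 if nm=="w" else Z<.15)
        q=P[m];print(c,nm,m.sum(),"min",q.min(0).round(3),"max",q.max(0).round(3))
        k=q[q[:,2]>np.percentile(q[:,2],60)];print("   top med",np.median(k,0).round(3),"zs",np.percentile(q[:,2],[5,50,95]).round(3))
    m=(Z>.08)&(Z<.105)&(abs(Y+.31)<.16)&(X>.15)&(X<.78);q=P[m]
    r=cv2.minAreaRect(q[:,:2].astype(np.float32));print("shelf",r,cv2.boxPoints(r).round(3).tolist())
    m=(Z>.014)&(Z<.04)&(abs(Y+.02)<.12)&(X>.3)&(X<.68);q=P[m]
    r=cv2.minAreaRect(q[:,:2].astype(np.float32));print("handle",m.sum(),np.percentile(q[:,2],[5,50,95]).round(3),r,cv2.boxPoints(r).round(3).tolist())
    m=(Z>.004)&(Z<.013)&(abs(Y-.03)<.1)&(X>.5)&(X<.69);q=P[m];print("rod/bow",m.sum(),q.min(0).round(3),q.max(0).round(3))
    m=(Z>.084)&(Z<.105)&(abs(Y-.36)<.16)&(X>.3)&(X<.7);q=P[m];r=cv2.minAreaRect(q[:,:2].astype(np.float32));print("pan",np.median(q,0).round(3),r)
t=cv2.imread("pics/top.png")[130:340,340:470];s=cv2.imread("pics/scene.png")[130:260,100:240]
a=cv2.resize(t,None,fx=2.6,fy=2.6);b=cv2.resize(s,(440,546//1));b=cv2.resize(s,(440,409));b=cv2.copyMakeBorder(b,0,546-409,0,0,0)
cv2.imwrite("pics/crop.png",np.hstack([a[:546],b]))
E
```

```text
scene w 174 min [ 0.446 -0.338  0.005] max [ 0.477 -0.303  0.074]
   top med [ 0.461 -0.319  0.068] zs [0.008 0.048 0.073]
scene d1 460 min [ 0.466 -0.52   0.005] max [ 0.519 -0.468  0.097]
   top med [ 0.496 -0.49   0.088] zs [0.017 0.063 0.094]
scene d2 459 min [ 0.3   -0.511  0.006] max [ 0.348 -0.461  0.099]
   top med [ 0.326 -0.485  0.082] zs [0.011 0.057 0.094]
shelf ((0.48087278008461, -0.35845330357551575), (0.2521354854106903, 0.5059831738471985), 84.5555648803711) [[0.21699999272823334, -0.46000000834465027], [0.7210000157356262, -0.5080000162124634], [0.7450000047683716, -0.25699999928474426], [0.2409999966621399, -0.20900000631809235]]
handle 275 [0.016 0.024 0.028] ((0.4593081474304199, -0.02384917251765728), (0.13179771602153778, 0.024514824151992798), 11.209105491638184) [[0.3919999897480011, -0.02500000037252903], [0.3970000147819519, -0.04899999871850014], [0.5260000228881836, -0.023000000044703484], [0.5220000147819519, 0.0010000000474974513]]
rod/bow 201 [ 0.5   -0.069  0.004] [0.685 0.102 0.013]
pan [0.521 0.365 0.089] ((0.5068548321723938, 0.36460286378860474), 
[... 509 characters left out ...]
2886), 89.73784637451172) [[0.22200000286102295, -0.4690000116825104], [0.7710000276565552, -0.47200000286102295], [0.7730000019073486, -0.210999995470047], [0.2240000069141388, -0.20900000631809235]]
handle 326 [0.018 0.026 0.032] ((0.46148481965065, -0.02046593464910984), (0.1528877317905426, 0.023750457912683487), 11.409998893737793) [[0.3840000033378601, -0.024000000208616257], [0.3889999985694885, -0.04699999839067459], [0.5389999747276306, -0.017000000923871994], [0.5339999794960022, 0.006000000052154064]]
rod/bow 843 [ 0.5   -0.07   0.004] [0.69  0.13  0.013]
pan [0.502 0.366 0.092] ((0.5032533407211304, 0.3665229082107544), (0.21269898116588593, 0.229985311627388), 86.31452178955078)
```

View pics/crop.png

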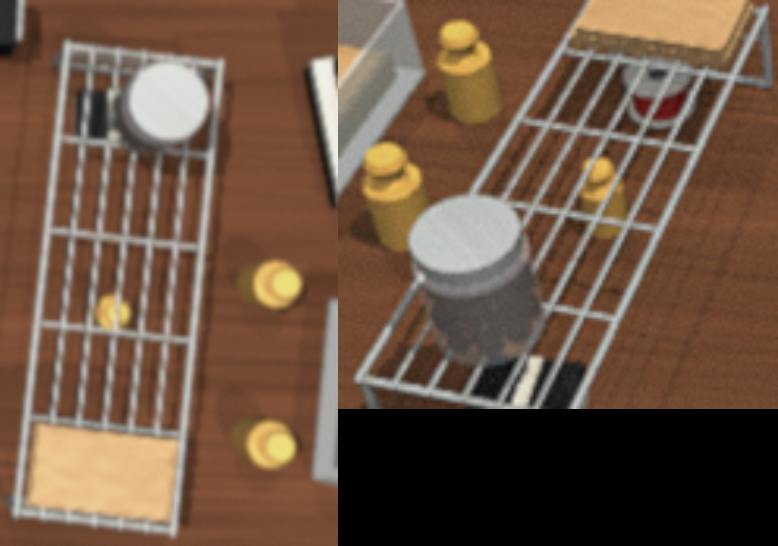

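The crop confirms it: the small brass weight stands under the shelf at top (382,250). The two beyond the shelf are about 95 mm tall, so they are the bigger look-alikes. Next I go above the hook.

>>> jog_arm(series="0.02 -0.04 0 0 0 5 0.0854;0.04 -0.08 0 0 0 10 0.0854;0.05 -0.12 0 0 0 15 0.0854;0.06 -0.16 0 0 0 20 0.0854;0.08 -0.2 0 0 0 25 0.0854;0.09 -0.24 0 0 0 32 0.0854;0.11 -0.28 0 0 0 32 0.0854;0.12 -0.32 0 0 0 32 0.0854;0.13 -0.36 0 0 0 32 0.0854;0.14 -0.4 0 0 0 32 0.0854;0.15 -0.43 0 0 0 32 0.0854;0.16 -0.46 0 0 0 32 0.0854")

```text
clock: 2.3
eef_pos: [0.3859, 0.1202, 0.3042]
eef_rot: [[-0.982, -0.187, 0.001], [-0.187, 0.982, -0.0], [-0.001, -0.0, -1.0]]
contact_force: [0.4, 0.1, 0.5]
width: 0.0856
finger_force: 0.0
```

>>> jog_arm(series="0.015 -0.04 0 0 0 0 0.0854;0.03 -0.08 0 0 0 0 0.0854;0.04 -0.11 0 0 0 0 0.0854;0.054 -0.14 0 0 0 0 0.0854;0.054 -0.148 0 0 0 0 0.0854;0.054 -0.148 0 0 0 0 0.0854;0.054 -0.148 0 0 0 0 0.0854")

```text
clock: 2.88
eef_pos: [0.4395, -0.0252, 0.3037]
eef_rot: [[-0.983, -0.186, -0.001], [-0.186, 0.983, 0.0], [0.001, 0.001, -1.0]]
contact_force: [-0.7, 0.7, -0.5]
width: 0.0851
finger_force: 0.0
```

```bash
python3 - <<'E'
from h import *
s=env.observe();print(s["clock"],s["eef_pos"],np.round(s["eef_rot"],3),s["qpos"])
p=env.get_image("wrist");M=W(p,s);save(p,"w1.png");P=cloud(p,M);np.savez("w1",P=P,img=p["img"])
for n in["hook_grip","hook_bow","hook"]:print(n,find(n,p,M))
z=P[...,2]
m=((z>.015)&(z<.035)).astype(np.uint8);n,l,st,c=cv2.connectedComponentsWithStats(m)
for i in range(1,n):
    if st[i,4]>200:
        q=P[l==i];r=cv2.minAreaRect(q[:,:2].astype(np.float32));print(st[i],np.median(q,0).round(3),r,cv2.boxPoints(r).round(3).tolist())
# shelf edge from top: known px of front edge corners
t=env.get_image("top");Mt=W(t)
for (u,v) in[(367,147),(346,329),(426,153),(408,333)]:
    d=Mt[:3,:3]@np.array([(u-t["cx"])/t["fx"],-(v-t["cy"])/t["fy"],-1]);k=(.092-Mt[2,3])/d[2];print((u,v),(Mt[:3,3]+k*d).round(3))
E
```

```text
2.8833 [ 0.43949125 -0.02518611  0.30372035] [[-0.983 -0.186 -0.001]
 [-0.186  0.983  0.   ]
 [ 0.001  0.001 -1.   ]] [-3.49087270e+00  3.42228436e+00  1.15077190e+02  2.92045706e-02
  6.15411106e+01 -1.04218483e+02]
hook_grip [(0.82, array([ 0.462, -0.026,  0.027]), array([279., 196.]))]
hook_bow [(0.95, array([ 0.463, -0.029,  0.025]), array([277., 196.]))]
hook [(0.91, array([ 0.463, -0.021,  0.029]), array([283., 198.]))]
[ 269  126   24  111 2196] [ 0.439 -0.028  0.027] ((0.44923943281173706, -0.026222558692097664), (0.12465986609458923, 0.023976843804121017), 12.080493927001953) [[0.38600000739097595, -0.02800000086426735], [0.39100000262260437, -0.050999999046325684], [0.5130000114440918, -0.02500000037252903], [0.5080000162124634, -0.0010000000474974513]]
[ 481  146   79  171 2032] [0.454 0.252 0.026] ((0.45870208740234375, 0.2520853281021118), (0.005329480394721031, 0.2120107114315033), 86.13301849365234) [[0.3529999852180481, 0.25699999928474426], [0.5640000104904175, 0.24199999868869781], [0.5649999976158142, 0.24799999594688416], [0.3529999852180481, 0.2619999945163727]]
[  0 292  23  14 228] [ 0.645 -0.317  0.024] ((0.64469975233078, -0.3177362084388733), (0.004164681304246187, 0.03945587947964668), 1.4774937629699707) [[0.6420000195503235, -0.2980000078678131], [0.6430000066757202, -0.33799999952316284], [0.6470000147819519, -0.3370000123977661], [0.6460000276565552, -0.2980000078678131]]
(367, 147) [ 0.734 -0.263  0.092]
(346, 329) [ 0.235 -0.212  0.092]
(426, 153) [ 0.722 -0.427  0.092]
(408, 333) [ 0.228 -0.38   0.092]
```

View pics/w1.png

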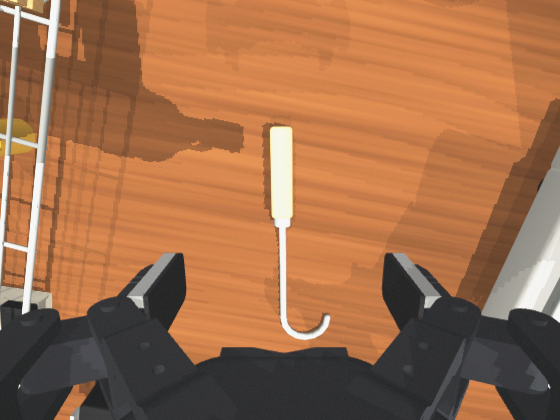

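The wrist view shows the handle centre at about (282,173), the rod running down the image and the bow at (305,325) curling to +y, matching the measured pose. I'll grip the handle 15 mm behind its centre.

>>> jog_arm(series="-0.01 -0.004 -0.035 0 0 0.5 0.07;-0.0165 -0.006 -0.07 0 0 1 0.06;-0.0165 -0.006 -0.105 0 0 1 0.06;-0.0165 -0.006 -0.14 0 0 1 0.06;-0.0165 -0.006 -0.17 0 0 1 0.06;-0.0165 -0.006 -0.195 0 0 1 0.06;-0.0165 -0.006 -0.21 0 0 1 0.06;-0.0165 -0.006 -0.22 0 0 1 0.06;-0.0165 -0.006 -0.225 0 0 1 0.06;-0.0165 -0.006 -0.226 0 0 1 0.06;-0.0165 -0.006 -0.226 0 0 1 0.04;-0.0165 -0.006 -0.226 0 0 1 0.02")

```text
clock: 4.13
eef_pos: [0.4239, -0.031, 0.0785]
eef_rot: [[-0.979, -0.205, 0.001], [-0.205, 0.979, -0.0], [-0.001, -0.0, -1.0]]
contact_force: [-0.7, 0.5, 0.1]
width: 0.0369
finger_force: 0.0
```

>>> jog_arm(series="0 0 0 0 0 0 0.01;0 0 0 0 0 0 0;0 0 0 0 0 0 0;0 0 0 0 0 0 0;0 0 0 0 0 0 0;0 0 0 0 0 0 0")

```text
clock: 4.63
eef_pos: [0.424, -0.0312, 0.0788]
eef_rot: [[-0.979, -0.205, 0.002], [-0.205, 0.979, -0.0], [-0.002, -0.0, -1.0]]
contact_force: [-0.7, 1.5, 5.0]
width: 0.0228
finger_force: 59.1
```

>>> jog_arm(series="0 0 0.01 0 0 0 0;0 0 0.025 0 0 0 0;-0.005 0.01 0.04 0 0 0 0;-0.01 0.02 0.04 0 0 -5 0;-0.015 0.03 0.04 0 0 -12 0;-0.02 0.04 0.04 0 0 -18 0;-0.024 0.05 0.04 0 0 -24 0;-0.028 0.06 0.04 0 0 -30 0;-0.028 0.06 0.04 0 0 -36 0;-0.028 0.06 0.04 0 0 -42 0;-0.028 0.06 0.04 0 0 -48 0;-0.028 0.06 0.04 0 0 -54 0")

```text
clock: 5.63
eef_pos: [0.3956, 0.0289, 0.1185]
eef_rot: [[-0.738, 0.675, 0.001], [0.675, 0.738, 0.0], [-0.001, 0.001, -1.0]]
contact_force: [1.1, -0.3, -1.2]
width: 0.0227
finger_force: 58.9
```

>>> jog_arm(series="0 0 0 0 0 -6 0;0 0 0 0 0 -12 0;0 0 0 0 0 -18 0;0 0 0 0 0 -24 0;0 0 0 0 0 -30 0;0 0 0 0 0 -36 0;0 0 0 0 0 -42 0;0 0 0 0 0 -47 0;0 0 0 0 0 -51 0;0 0 0 0 0 -53.6 0;0 0 0 0 0 -53.6 0;0 0 0 0 0 -53.6 0")

```text
clock: 6.63
eef_pos: [0.3956, 0.0288, 0.1183]
eef_rot: [[0.099, 0.995, 0.001], [0.995, -0.099, 0.0], [0.0, 0.001, -1.0]]
contact_force: [0.6, -0.3, -0.7]
width: 0.0228
finger_force: 58.9
```

```bash
python3 - <<'E'
from h import *
s=env.observe();print(s["clock"],s["eef_pos"],np.round(s["eef_rot"],3),s["width"])
p=env.get_image("top");M=W(p,s);save(p,"t2.png");P=cloud(p,M)
X,Y,Z=P[...,0],P[...,1],P[...,2]
q=env.get_image("scene");save(q,"s2.png");Q=cloud(q,W(q))
for A,n in((P,"top"),(Q,"scene")):
    X,Y,Z=A[...,0],A[...,1],A[...,2]
    m=(Z>.015)&(Z<.07)&(X>.3)&(X<.5)&(Y<-.06)&(Y>-.215);r=A[m]
    for y in np.arange(-.22,-.06,.02):
        k=r[abs(r[:,1]-y)<.01]
        if len(k):print(n,y.round(2),len(k),np.median(k,0).round(3),k[:,0].min().round(3),k[:,0].max().round(3))
cv2.imwrite("pics/both2.png",np.hstack([cv2.resize(cv2.imread("pics/t2.png")[150:350,200:420],(396,360)),cv2.resize(cv2.imread("pics/s2.png")[100:300,130:350],(396,360))]))
E
```

```text
6.6333 [0.39556062 0.02875795 0.11832575] [[ 0.099  0.995  0.001]
 [ 0.995 -0.099  0.   ]
 [ 0.     0.001 -1.   ]] 0.02276642123799624
top -0.2 51 [ 0.4   -0.196  0.046] 0.377 0.428
top -0.18 43 [ 0.38  -0.181  0.047] 0.371 0.433
top -0.16 20 [ 0.374 -0.16   0.047] 0.371 0.379
top -0.14 20 [ 0.376 -0.14   0.046] 0.373 0.381
top -0.12 20 [ 0.378 -0.12   0.048] 0.375 0.381
top -0.1 20 [ 0.381 -0.1    0.047] 0.378 0.384
top -0.08 21 [ 0.383 -0.081  0.047] 0.38 0.386
scene -0.2 42 [ 0.406 -0.198  0.045] 0.38 0.432
scene -0.18 31 [ 0.385 -0.182  0.044] 0.377 0.439
scene -0.16 21 [ 0.378 -0.16   0.043] 0.373 0.384
scene -0.14 21 [ 0.382 -0.14   0.044] 0.375 0.385
scene -0.12 20 [ 0.385 -0.119  0.045] 0.38 0.391
scene -0.1 18 [ 0.386 -0.099  0.046] 0.379 0.39
scene -0.08 21 [ 0.388 -0.079  0.044] 0.384 0.392
```

View pics/both2.png

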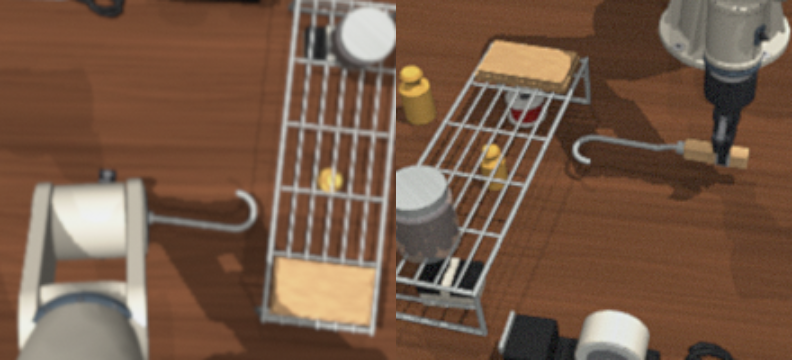

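The hook is held level. Its bow tip is at y of about -0.207, just in front of the shelf edge. In the left view the weight is at (330,180) and will pass to the +x side of the bow. I'll lower and insert.

>>> jog_arm(series="0 0 -0.02 0 0 0 0;0 0 -0.032 0 0 0 0;0 0 -0.038 0 0 0 0;-0.002 -0.02 -0.038 0 0 0 0;-0.004 -0.045 -0.038 0 0 0 0;-0.007 -0.07 -0.038 0 0 0 0;-0.0095 -0.095 -0.038 0 0 0 0;-0.012 -0.12 -0.038 0 0 0 0;-0.0145 -0.145 -0.038 0 0 0 0;-0.016 -0.16 -0.038 0 0 0 0;-0.017 -0.167 -0.038 0 0 0 0;-0.017 -0.167 -0.038 0 0 0 0")

```text
clock: 7.73
eef_pos: [0.3785, -0.1393, 0.0801]
eef_rot: [[0.102, 0.995, 0.0], [0.995, -0.102, -0.0], [-0.0, 0.0, -1.0]]
contact_force: [0.1, 0.6, -1.4]
width: 0.023
finger_force: 59.7
```

```bash
python3 - <<'E'
from h import *
s=env.observe();print(s["clock"],s["eef_pos"],s["contact_force"])
g=s["eef_pos"][:2];h=-0+np.array([-.1,-.995]);hy=np.array([.995,-.1]);gp=lambda x,y:np.r_[g+(x+.015)*h+y*hy,.006]
out=[]
for c in("top","scene"):
    p=env.get_image(c);M=W(p);im=cv2.cvtColor(p["img"],cv2.COLOR_RGB2BGR)
    o=np.array([330,200]) if c=="top" else np.array([150,130])
    b=cv2.resize(im[o[1]:o[1]+100,o[0]:o[0]+100],(396,396),interpolation=cv2.INTER_CUBIC)
    for q in[gp(.19,.056),gp(.218,.028),gp(.19,0),np.array([.455,-.317,.0])]:
        u=(np.array(proj(p,M,q))-o+.5)*3.96;cv2.circle(b,tuple(int(v) for v in u),3,(255,0,255),1)
    out.append(b)
cv2.imwrite("pics/b3.png",np.hstack(out))
E
```

```text
7.7333 [ 0.37848594 -0.1392938   0.08007186] [ 0.10014437  0.55860784 -1.36314881]
```

View pics/b3.png

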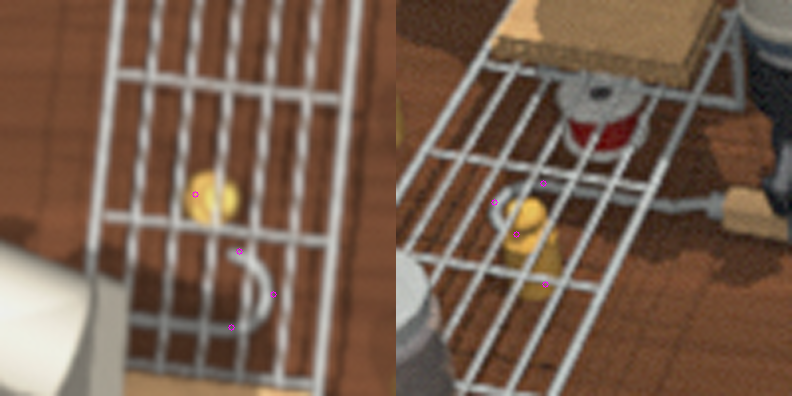

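Both views show the weight clear of the bow tip: top crop weight base at about (195,194), bow tip at about (233,250). I'll advance 5 mm more, shift sideways 65 mm to put the weight in front of the bow, then pull gently.

>>> jog_arm(series="-0.0005 -0.005 0 0 0 0 0;-0.0005 -0.005 0 0 0 0 0;0.01 -0.006 0 0 0 0 0;0.02 -0.007 0 0 0 0 0;0.03 -0.008 0 0 0 0 0;0.04 -0.009 0 0 0 0 0;0.05 -0.01 0 0 0 0 0;0.058 -0.011 0 0 0 0 0;0.064 -0.0115 0 0 0 0 0;0.064 -0.0115 0 0 0 0 0")

```text
clock: 8.67
eef_pos: [0.444, -0.15, 0.0799]
eef_rot: [[0.101, 0.995, 0.001], [0.995, -0.101, -0.0], [-0.0, 0.001, -1.0]]
contact_force: [0.2, 0.1, -1.6]
width: 0.0226
finger_force: 59.7
```

```bash
python3 - <<'E'
from h import *
s=env.observe();print(s["clock"],s["eef_pos"],s["contact_force"])
g=s["eef_pos"][:2];h=-0+np.array([-.1,-.995]);hy=np.array([.995,-.1]);gp=lambda x,y:np.r_[g+(x+.015)*h+y*hy,.006]
out=[]
for c in("top","scene"):
    p=env.get_image(c);M=W(p);im=cv2.cvtColor(p["img"],cv2.COLOR_RGB2BGR)
    o=np.array([330,200]) if c=="top" else np.array([150,130])
    b=cv2.resize(im[o[1]:o[1]+100,o[0]:o[0]+100],(396,396),interpolation=cv2.INTER_CUBIC)
    for q in[gp(.19,.056),gp(.218,.028),gp(.19,0),np.array([.455,-.317,.0])]:
        u=(np.array(proj(p,M,q))-o+.5)*3.96;cv2.circle(b,tuple(int(v) for v in u),3,(255,0,255),1)
    out.append(b)
cv2.imwrite("pics/b4.png",np.hstack(out))
E
```

```text
8.6667 [ 0.44402965 -0.15000589  0.07994131] [ 0.19103399  0.07413376 -1.58085503]
```

View pics/b4.png

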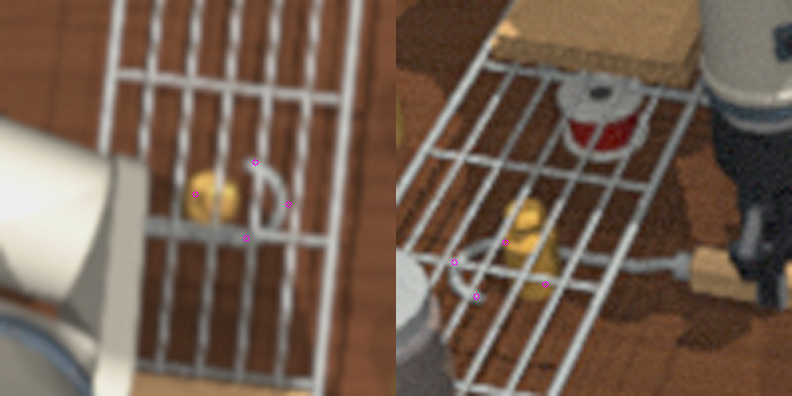

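The weight base at top crop (195,194) lies centred in front of the bow opening, whose ends are at (255,162) and (247,238). Pulling along the hook axis.

>>> jog_arm(series="0.001 0.01 0 0 0 0 0;0.002 0.02 0 0 0 0 0;0.003 0.028 0 0 0 0 0;0.0033 0.033 0 0 0 0 0;0.0038 0.038 0 0 0 0 0;0.0043 0.043 0 0 0 0 0;0.0048 0.048 0 0 0 0 0;0.0055 0.055 0 0 0 0 0;0.0063 0.063 0 0 0 0 0;0.007 0.07 0 0 0 0 0;0.0077 0.077 0 0 0 0 0;0.0085 0.085 0 0 0 0 0")

```text
clock: 9.77
eef_pos: [0.4509, -0.064, 0.0799]
eef_rot: [[0.101, 0.995, -0.0], [0.995, -0.101, -0.0], [-0.0, -0.0, -1.0]]
contact_force: [-0.1, -2.9, -1.3]
width: 0.0228
finger_force: 59.7
```

>>> jog_arm(series="0.001 0.008 0 0 0 0 0;0.0016 0.016 0 0 0 0 0;0.0025 0.025 0 0 0 0 0;0.0035 0.035 0 0 0 0 0;0.0045 0.045 0 0 0 0 0;0.0055 0.055 0 0 0 0 0;0.0065 0.065 0 0 0 0 0;0.0075 0.075 0 0 0 0 0;0.0085 0.085 0 0 0 0 0;0.0095 0.095 0 0 0 0 0;0.0105 0.105 0 0 0 0 0;0.0113 0.113 0 0 0 0 0")

```text
clock: 10.77
eef_pos: [0.4623, 0.0494, 0.0799]
eef_rot: [[0.101, 0.995, -0.0], [0.995, -0.101, 0.0], [0.0, -0.0, -1.0]]
contact_force: [0.2, -2.0, -1.2]
width: 0.0227
finger_force: 59.7
```

>>> jog_arm(series="0.0007 0.006 0 0 0 0 0;0.001 0.01 0 0 0 0 0;0.001 0.012 0 0 0 0 0;0.001 0.012 0 0 0 0 0;0.001 0.012 0 0 0 0 0")

```text
clock: 11.18
eef_pos: [0.4633, 0.0603, 0.0799]
eef_rot: [[0.101, 0.995, 0.0], [0.995, -0.101, 0.0], [0.0, 0.0, -1.0]]
contact_force: [-0.2, -0.0, -1.3]
width: 0.0225
finger_force: 59.7
```

```bash
python3 - <<'E'
from h import *
s=env.observe();print(s["clock"],s["eef_pos"],s["contact_force"])
for c in("scene","top"):
    p=env.get_image(c);M=W(p);P=cloud(p,M);print(find("weight",p,M))
    hsv=cv2.cvtColor(p["img"],cv2.COLOR_RGB2HSV).astype(int);X,Y,Z=P[...,0],P[...,1],P[...,2]
    m=(hsv[...,0]>14)&(hsv[...,0]<32)&(hsv[...,1]>130)&(hsv[...,2]>90)&(abs(X-.47)<.06)&(Y>-.38)&(Y<-.05)&(Z>.005)
    q=P[m];print(len(q));
    if len(q):print(q.min(0).round(3),q.max(0).round(3),np.median(q[q[:,2]>.055],0).round(3))
save(env.get_image("scene"),"s5.png")
E
```

```text
11.1833 [0.4632781  0.06028199 0.07991228] [-0.15727533 -0.00718985 -1.26950688]
[(0.8, array([ 0.485, -0.149,  0.05 ]), array([243., 202.])), (0.59, array([ 0.334, -0.48 ,  0.058]), array([141., 153.])), (0.58, array([ 0.502, -0.486,  0.062]), array([118., 191.]))]
281
[ 0.461 -0.165  0.005] [ 0.494 -0.129  0.075] [ 0.477 -0.147  0.07 ]
[(0.87, array([ 0.323, -0.474,  0.061]), array([439., 297.])), (0.8, array([ 0.489, -0.481,  0.069]), array([443., 238.])), (0.5, array([ 0.471, -0.142,  0.072]), array([321., 241.]))]
87
[ 0.452 -0.159  0.012] [ 0.486 -0.127  0.077] [ 0.466 -0.141  0.07 ]
```

View pics/s5.png

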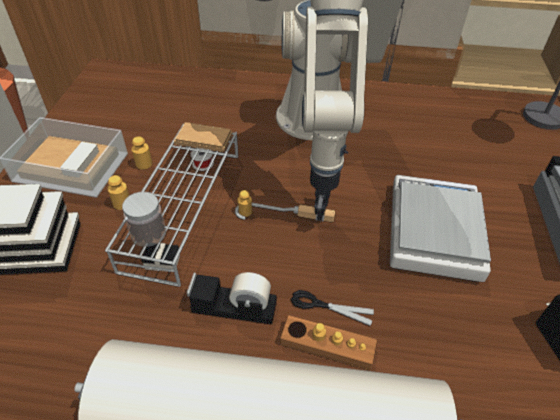

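The weight stands upright in the bow at scene (244,205), well clear of the shelf. I'll set the hook down, release it and go above the weight for one close look.

>>> jog_arm(series="0 0 -0.001 0 0 0 0;0 0 -0.002 0 0 0 0;0 0 -0.0025 0 0 0 0;0 0 -0.0025 0 0 0 0.02;0 0 -0.0025 0 0 0 0.03;0 0 -0.0025 0 0 0 0.04;0 0 -0.0025 0 0 0 0.05;0 0 -0.0025 0 0 0 0.05;0 0 0.01 0 0 0 0.05;0 0 0.04 0 0 0 0.055;0 0 0.08 0 0 0 0.06;0 0 0.12 0 0 0 0.07")

```text
clock: 12.43
eef_pos: [0.4623, 0.0601, 0.2004]
eef_rot: [[0.101, 0.995, -0.003], [0.995, -0.101, -0.0], [-0.001, -0.003, -1.0]]
contact_force: [1.4, -0.1, 0.4]
width: 0.0696
finger_force: 0.0
```

>>> jog_arm(series="0 -0.03 0.02 0 0 0 0.07;0.002 -0.06 0.03 0 0 0 0.07;0.004 -0.1 0.03 0 0 0 0.07;0.006 -0.14 0.03 0 0 0 0.07;0.007 -0.17 0.03 0 0 0 0.07;0.008 -0.195 0.03 0 0 0 0.07;0.008 -0.206 0.03 0 0 0 0.07;0.008 -0.206 0.03 0 0 0 0.07;0.008 -0.206 0.03 0 0 0 0.07")

```text
clock: 13.18
eef_pos: [0.4709, -0.1456, 0.2295]
eef_rot: [[0.102, 0.995, -0.001], [0.995, -0.102, 0.001], [0.001, -0.001, -1.0]]
contact_force: [1.6, -0.1, -0.6]
width: 0.0699
finger_force: 0.0
```

```bash
python3 - <<'E'
from h import *
s=env.observe();print(s["clock"],s["eef_pos"])
p=env.get_image("wrist");M=W(p,s);P=cloud(p,M);save(p,"w6.png")
print(find("weight",p,M),find("hook",p,M))
hsv=cv2.cvtColor(p["img"],cv2.COLOR_RGB2HSV).astype(int);X,Y,Z=P[...,0],P[...,1],P[...,2]
for lo,hi in((.065,.08),(.04,.055)):
    m=(hsv[...,1]>90)&(abs(X-.471)<.05)&(abs(Y+.146)<.05)&(Z>lo)&(Z<hi);q=P[m];print(lo,len(q),np.percentile(q,1,0).round(3),np.percentile(q,99,0).round(3))
m=(Z>.018)&(Z<.035)&(abs(X-.465)<.08)&(Y>-.02)&(Y<.15);q=P[m];print(len(q),cv2.minAreaRect(q[:,:2].astype(np.float32)) if len(q)>5 else 0, np.median(q[:,2]) if len(q) else 0)
E
```

```text
13.1833 [ 0.47091105 -0.14561531  0.22954835]
[(0.69, array([ 0.471, -0.144,  0.052]), array([283., 200.])), (0.28, array([ 0.453, -0.051,  0.009]), array([250.,  81.]))] [(0.94, array([ 0.454, -0.048,  0.011]), array([251.,  76.]))]
0.065 1045 [ 0.458 -0.16   0.068] [ 0.484 -0.135  0.074]
0.04 786 [ 0.453 -0.16   0.041] [ 0.489 -0.13   0.053]
756 ((0.45715978741645813, -0.007976418361067772), (0.02395656704902649, 0.023507999256253242), 85.15058898925781) 0.0233159996026501
```

View pics/w6.png

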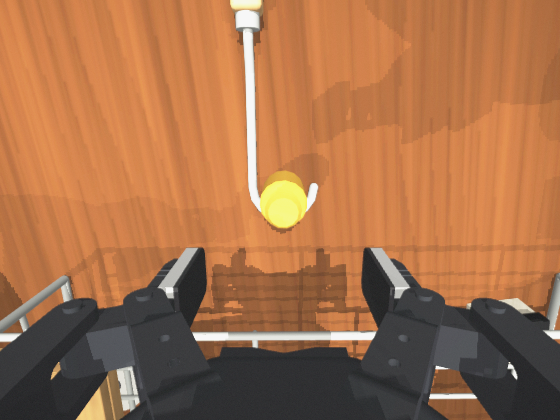

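The wrist view shows the weight upright at (283,200), seated in the bow. Measured axis is about (0.471, -0.1475) and height 72 mm. I'll grasp the cylinder and lift straight up.

>>> jog_arm(series="0 -0.002 -0.03 0 0 0 0.07;0 -0.002 -0.06 0 0 0 0.07;0 -0.002 -0.09 0 0 0 0.07;0 -0.002 -0.115 0 0 0 0.07;0 -0.002 -0.13 0 0 0 0.07;0 -0.002 -0.138 0 0 0 0.07;0 -0.002 -0.138 0 0 0 0.06;0 -0.002 -0.138 0 0 0 0.045;0 -0.002 -0.138 0 0 0 0.03;0 -0.002 -0.138 0 0 0 0.02;0 -0.002 -0.138 0 0 0 0.02;0 -0.002 -0.138 0 0 0 0.02")

```text
clock: 14.33
eef_pos: [0.4716, -0.1476, 0.0931]
eef_rot: [[0.101, 0.995, 0.001], [0.995, -0.101, -0.0], [0.0, 0.001, -1.0]]
contact_force: [-1.7, 3.4, 7.7]
width: 0.0362
finger_force: 60.8
```

>>> jog_arm(series="0 0 0 0 0 0 0.02;0 0 0 0 0 0 0.02;0 0 0.005 0 0 0 0.02;0 0 0.02 0 0 0 0.02;0 0 0.04 0 0 0 0.02;0 0 0.07 0 0 0 0.02;0 0 0.1 0 0 0 0.02;0 0 0.13 0 0 0 0.02;0 0 0.15 0 0 0 0.02;0 0 0.15 0 0 0 0.02")

```text
clock: 15.17
eef_pos: [0.4731, -0.1485, 0.2464]
eef_rot: [[0.101, 0.995, 0.007], [0.995, -0.101, -0.003], [-0.002, 0.008, -1.0]]
contact_force: [1.3, -0.9, -5.1]
width: 0.0359
finger_force: 61.3
```

```bash
python3 - <<'E'
from h import *
s=env.observe();print(s["clock"],s["eef_pos"],s["contact_force"],s["width"])
for c in("top","scene"):
    p=env.get_image(c);M=W(p);P=cloud(p,M);X,Y,Z=P[...,0],P[...,1],P[...,2]
    hsv=cv2.cvtColor(p["img"],cv2.COLOR_RGB2HSV).astype(int)
    print(c,find("hook",p,M))
    m=(hsv[...,0]>14)&(hsv[...,0]<32)&(hsv[...,1]>130)&(hsv[...,2]>90)&(abs(X-.47)<.05)&(abs(Y+.147)<.05)&(Z>.03);q=P[m]
    if len(q):print("weight",len(q),q.min(0).round(3),q.max(0).round(3))
    m=(Z>.08)&(Z<.1)&(X>.35)&(X<.68)&(Y>.22)&(Y<.5);q=P[m];r=cv2.minAreaRect(q[:,:2].astype(np.float32));print("pan",r,cv2.boxPoints(r).round(3).tolist())
    for x in(.45,.5,.55):
        k=q[(abs(q[:,0]-x)<.02)&(abs(q[:,1]-.36)<.05)];print(x,np.median(k[:,2]).round(4))
E
```

```text
15.1667 [ 0.4731273  -0.14846414  0.24644909] [ 1.26044844 -0.91901522 -5.07875376] 0.03589802979094991
top [(0.42, array([0.46 , 0.028, 0.026]), array([260., 244.])), (0.4, array([0.499, 0.365, 0.085]), array([138., 226.])), (0.17, array([0.471, 0.357, 0.096]), array([139., 237.]))]
pan ((0.503629744052887, 0.3665026128292084), (0.21188987791538239, 0.230683833360672), 86.30094909667969) [[0.38199999928474426, 0.2680000066757202], [0.6119999885559082, 0.2529999911785126], [0.6259999871253967, 0.4650000035762787], [0.39500001072883606, 0.47999998927116394]]
0.45 0.0915
0.5 0.0914
0.55 0.0915
scene [(0.8, array([0.47 , 0.02 , 0.016]), array([306., 213.])), (0.45, array([0.528, 0.361, 0.09 ]), array([442., 224.])), (0.28, array([0.544, 0.356, 0.09 ]), array([441., 228.]))]
weight 151 [ 0.458 -0.163  0.149] [ 0.503 -0.129  0.239]
pan ((0.507769763469696, 0.3641332685947418), (0.21075646579265594, 0.2350417971611023), 86.20501708984375) [[0.3840000033378601, 0.2669999897480011], [0.6179999709129333, 0.25099998712539673], [0.6320000290870667, 0.4620000123977661], [0.3970000147819519, 0.47699999809265137]]
0.45 0.0889
0.5 0.089
0.55 0.089
```

The weight is held (5 N) with its base at about z 0.153. The pan centre is at about (0.505, 0.3655) with its top at 0.090. I'll carry it over.

>>> jog_arm(series="0.001 0.015 0 0 0 0 0.02;0.003 0.045 0 0 0 0 0.02;0.005 0.08 0 0 0 0 0.02;0.007 0.115 0 0 0 0 0.02;0.009 0.15 0 0 0 0 0.02;0.011 0.185 0 0 0 0 0.02;0.013 0.22 0 0 0 0 0.02;0.016 0.255 0 0 0 0 0.02;0.018 0.29 0 0 0 0 0.02;0.02 0.32 0 0 0 0 0.02;0.022 0.345 0 0 0 0 0.02;0.024 0.365 0 0 0 0 0.02")

```text
clock: 16.37
eef_pos: [0.4942, 0.2191, 0.2397]
eef_rot: [[0.1, 0.995, -0.003], [0.995, -0.1, -0.001], [-0.001, -0.003, -1.0]]
contact_force: [0.1, 0.1, -5.1]
width: 0.0361
finger_force: 61.1
```

>>> jog_arm(series="0.001 0.02 0 0 0 0 0.02;0.003 0.05 0 0 0 0 0.02;0.005 0.08 0 0 0 0 0.02;0.006 0.11 0 0 0 0 0.02;0.007 0.13 0 0 0 0 0.02;0.008 0.145 0 0 0 0 0.02;0.008 0.149 -0.01 0 0 0 0.02;0.008 0.149 -0.025 0 0 0 0.02;0.008 0.149 -0.04 0 0 0 0.02;0.008 0.149 -0.048 0 0 0 0.02;0.008 0.149 -0.05 0 0 0 0.02;0.008 0.149 -0.05 0 0 0 0.02")

```text
clock: 17.37
eef_pos: [0.5028, 0.3652, 0.1905]
eef_rot: [[0.101, 0.995, -0.002], [0.995, -0.101, -0.002], [-0.002, -0.002, -1.0]]
contact_force: [-0.8, -0.1, -4.6]
width: 0.0368
finger_force: 61.0
```

>>> jog_arm(series="0 0 -0.002 0 0 0 0.02;0 0 -0.004 0 0 0 0.02;0 0 -0.006 0 0 0 0.02;0 0 -0.008 0 0 0 0.02;0 0 -0.009 0 0 0 0.02;0 0 -0.01 0 0 0 0.02;0 0 -0.01 0 0 0 0.02;0 0 -0.01 0 0 0 0.02")

```text
clock: 18.03
eef_pos: [0.5032, 0.3663, 0.182]
eef_rot: [[0.101, 0.995, 0.0], [0.995, -0.101, 0.0], [0.0, 0.0, -1.0]]
contact_force: [0.4, 0.1, -3.5]
width: 0.0361
finger_force: 61.2
```

The pan has begun to take the weight (load down from about 4.9 to 3.5 N). I'll go down a little more, then release.

>>> jog_arm(series="0 0 -0.001 0 0 0 0.02;0 0 -0.002 0 0 0 0.02;0 0 -0.0025 0 0 0 0.02;0 0 -0.0025 0 0 0 0.02;0 0 -0.0025 0 0 0 0.02;0 0 -0.0025 0 0 0 0.02")

```text
clock: 18.53
eef_pos: [0.5033, 0.3663, 0.1795]
eef_rot: [[0.101, 0.995, 0.0], [0.995, -0.101, 0.0], [0.0, 0.0, -1.0]]
contact_force: [-0.7, -0.1, -0.6]
width: 0.0364
finger_force: 61.5
```

>>> jog_arm(series="0 0 0 0 0 0 0.038;0 0 0 0 0 0 0.042;0 0 0 0 0 0 0.048;0 0 0 0 0 0 0.055;0 0 0 0 0 0 0.065;0 0 0 0 0 0 0.07;0 0 0 0 0 0 0.07;0 0 0.01 0 0 0 0.07;0 0 0.03 0 0 0 0.07;0 0 0.06 0 0 0 0.07;0 0 0.09 0 0 0 0.07;0 0 0.12 0 0 0 0.07")

```text
clock: 19.53
eef_pos: [0.503, 0.3661, 0.3014]
eef_rot: [[0.101, 0.995, -0.0], [0.995, -0.101, -0.0], [-0.0, -0.0, -1.0]]
contact_force: [0.8, 0.4, 0.1]
width: 0.07
finger_force: 0.0
```

>>> jog_arm(series="-0.01 -0.02 0.03 0 0 0 0.07;-0.02 -0.05 0.05 0 0 0 0.07;-0.03 -0.08 0.05 0 0 0 0.07;-0.05 -0.12 0.05 0 0 0 0.07;-0.07 -0.15 0.05 0 0 0 0.07;-0.08 -0.18 0.05 0 0 0 0.07;-0.08 -0.18 0.05 0 0 0 0.07;-0.08 -0.18 0.05 0 0 0 0.07")

```text
clock: 20.2
eef_pos: [0.4229, 0.1852, 0.3505]
eef_rot: [[0.103, 0.995, 0.002], [0.995, -0.103, 0.001], [0.001, 0.002, -1.0]]
contact_force: [0.3, 0.3, 0.1]
width: 0.0698
finger_force: 0.0
```

```bash
python3 - <<'E'
from h import *
s=env.observe();print(s["clock"],s["eef_pos"],s["contact_force"])
p=env.get_image("scene");M=W(p);P=cloud(p,M);X,Y,Z=P[...,0],P[...,1],P[...,2]
hsv=cv2.cvtColor(p["img"],cv2.COLOR_RGB2HSV).astype(int)
m=(hsv[...,0]>14)&(hsv[...,0]<32)&(hsv[...,1]>130)&(hsv[...,2]>90)&(abs(X-.5)<.08)&(abs(Y-.365)<.08)&(Z>.07);q=P[m];print(len(q),q.min(0),q.max(0))
save(p,"s8.png")
E
```

```text
20.2 [0.42285261 0.18520273 0.35052361] [0.31357017 0.33609823 0.05245185]
334 [0.48820282 0.34721875 0.08799273] [0.52753382 0.38095971 0.15939661]
```

View pics/s8.png

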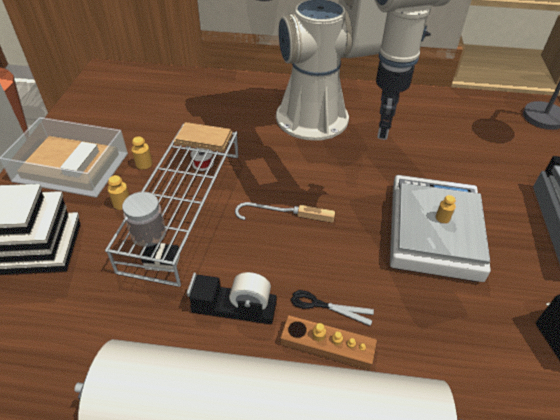

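The weight stands upright on the pan at scene (446,209), measured at about (0.507, 0.364), and the hook lies flat at (290,211). Everything else is where it was, so I'm handing in.

```bash
python3 -c "
from station import env
print(env.hand_in())"
```

```text
the job is handed in; nothing more can be done
None
```

The job is handed in at about 20 s on the robot clock: the weight was drawn out with the hook and stands upright near the middle of the scale's pan, the hook lies flat on the bench, and nothing else looks moved; the hand-in returned no verdict.

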